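# Top sample tray onto the balance

## Task

Get the next sample ready for weighing: lift the topmost green tray off the green pile and set it down gently, upright, in the middle of the balance's round steel pan, then let go of it. Leave the green trays underneath stacked where they are, and do not disturb the pile of orange trays.

Things in the scene. Friction and masses are not known exactly. Their poses are not given: they have to be found in the camera images.
- green_top: Topmost of the three piled green trays: open, empty, about 90 g, 100 mm long (x) by 56 mm wide (y), 46 mm tall. Origin: centre of its underside, z up. Lowest 6 mm: a foot sitting loosely in the mouth of the tray below (2 mm play, lifts straight off); then a 4 mm groove; from 10 to 46 mm up, flat upright walls 4 mm thick, to grip across the width. Its rim is 126 mm above the bench, the next rim 40 mm lower.
- green_mid: Middle tray of the green pile, same shape and size as the top one and directly under it, on the third, lowest green tray. To stay where it is. Origin: centre of its underside, about 40 mm above the bench.
- pan (a point): Centre of the top face of the balance's flat, level, rigid steel pan, 130 mm in diameter, 68 mm above the bench. z up; x along the balance, away from its display. The balance is white, 220 x 160 mm, its casing 54 mm high, fixed to the bench; the pan's centre is 30 mm beyond the casing's middle along x.
- orange_top: Upper of two piled orange trays, bystanders of the same shape and size as the green ones. Origin: centre of its underside, 40 mm above the bench; its rim is at 86 mm. Orange pile, green pile and balance stand in any order from left to right, about 0.3 m apart. A white jar (120 mm tall) and a blue tube rack (62 mm) stand behind them, farther from the robot.
There are look-alikes about, which are no part of the job. Leave any yellow look-alike of the green_top alone.

How it is judged (in metres and radians):
On the way, in this order (a step that is already met when the one before it is completed fails the run):
1. the top green tray is held in the fingers, lifted clear of the pile (z of green_top in the frame of green_mid above 0.055 m and contact force between green_top and the fingers above 0.3 N), for 0.1 s.
2. still held in the fingers, it is over the middle of the pan, within 20 mm, and lowered to within 12 mm of it (horizontal distance between green_top and pan below 0.02 m and z of green_top in the frame of pan below 0.012 m and contact force between green_top and the fingers above 0.3 N), for 0.1 s.
At the end, for the whole second after the job is handed in: The top green tray stands upright (within 10 degrees) and at rest on the balance pan, its centre within 20 mm of the pan's centre, in any direction of its length; the middle green tray and the upper orange tray are level within 10 degrees and within 25 mm of where they started (horizontal distance between green_top and pan below 0.02 m and z of green_top in the frame of pan between -0.004 and 0.006 m and angle between each of green_top, green_mid, orange_top's own z axis and vertical below 0.17 rad and linear speed of green_top below 0.02 m/s and distance of each of green_mid, orange_top from where it was at the start of the episode below 0.025 m); the robot touches nothing.
It fails at once if the middle green tray is carried along or shoved more than 25 mm (distance of green_mid from where it was at the start of the episode above 0.025 m).
It fails at once if the upper orange tray is moved more than 25 mm (distance of orange_top from where it was at the start of the episode above 0.025 m).
It also fails if it takes over 42 s, if anything falls off the work surface, if the arm or the gripper's body presses on something with over 40 N, if the wrist force passes 120 N, or if a joint passes its speed limit or range.

## Robot

A 6-joint arm with a two-finger parallel gripper is mounted at the origin on the work surface. World frame = base frame: x ahead of the robot, y to its left, z up, the work surface at z = 0. Lengths are in m, angles in degrees, forces in N, time in s.
With the tool pointing down it reaches from about 0.4 to 0.825 m from the base axis. Payload 7 kg.
Tool frame: the origin (TCP) lies on the centre line of the jaws, within the pads' length; the fingertips stand 11 mm ahead of it and the grasp point (between the pads) lies 8 mm behind it; z points along the fingers, y is the line along which they close (so a half turn about z gives the same grasp; the last joint's range is limited). The gripper opens to 88 mm and grips with 3 to 60 N. Pads are 19 mm wide; open, the fingers measure 130 mm over their backs; the gripper's body (78 mm by 193 mm) begins 47 mm behind the grasp point.
Start: joints at [-54.139, 20.546, 0.682, 0, -70.136, -16.507], TCP at [0.224, -0.637, 0.238] pointing down, gripper open.
Joint ranges: [-176.03, 176.03], [-82.01, 121.73], [-58.28, 71.71], [-173.87, 95.51], [-174.79, -0.11], [-173.66, 173.66]. Speed limits (degrees/s): [136.94, 136.94, 172.46, 180, 180, 180].

## Interface

Orientations are given as [roll, pitch, yaw] about the fixed x, y, z axes, in that order (R = Rz(yaw) Ry(pitch) Rx(roll)).
In Python, from plant import r, capture, camera_model, job gives the robot as it stands.
- The arm moves only by the tool drive_tool, never from a script. Its argument "increments" is a list that holds one entry, the list of rows, each a list of 5 numbers: the gripper's target within -1 to 1 (fully open at 1, half-way at 0, shut at -1), then the shift along the tool's x, y, z scaled (see below), then the turn about the tool's z scaled (see below). In form: [[[gripper, tx, ty, tz, roll], ...]]. A call has 1 to 5 rows; each row is the pose to reach, as a shift and turn from the pose commanded when the call began, along the tool's axes at that moment, turning the shorter way round; what a row does not reach only later rows make up. The controller multiplies each number of a shift by 120 mm and each number of a turn by 360 degrees. A row lasts 1/8 s, in which the tool goes at most 62.5 mm and 10.7 degrees, less where a joint would pass 70% of its speed; a pose out of reach is approached as far as the arm can. A call with a number of a shift or a turn outside -1 to 1 is refused whole. A call with a gripper value outside its range is refused whole. The fingers move at their own pace and stop on an object; "squeeze" is the grip in N (left out, the last holds). Time passes only in rows, so rows that repeat a pose let the fingers close. It gives the time, the measured TCP pose, the force, the opening and the grip force at its end, in the units of the state.
- r.get_state(): the state, without advancing time (a new reading comes with each control period).
- capture(name): name is "side" or "top"; returns the picture (480x640x3 uint8, red, green, blue); there is no depth.
- camera_model(name): a dict with "camera_matrix" (3x3 intrinsics, pixels), "k1" (the pictures are not rectified: a ray, as slopes to the right and down, at radius r is drawn at 1 + k1 r^2 times it, then the intrinsics apply), "rvec" (rotation vector, rad) and "tvec" (3), from world to camera coordinates, as OpenCV has them. Camera axes: x right, y down, z forward; pixel columns grow to the right and rows downward; lengths in m; the calibration is good to about 2 mm. A picture is of the moment at which its call begins. camera_model takes no time and is no camera call.
- job.close_job(): hands the job in; it is judged then, once.
The state is a dict: "time_s": time; "joints": joint angles; "qd": joint speeds; "joint_torque": joint torques, N m; "tcp_pos": TCP position; "eef_rot": TCP orientation; "contact_force": force on the tool from outside, world axes, zero at the start; "moment": the same for the moment, N m; "gripper_width": finger opening in m; "gripper_force": force on a finger pad.
Only numpy, scipy, OpenCV 4.12 (cv2) and the standard library are available. Lean on these libraries where they do the work, as an engineer would, in place of code of your own. Each camera call takes 0.05 s, during which the arm holds its last target. There are 200 camera calls.

## Working session

There is one attempt and no reset: what is moved stays moved. The work goes in short steps, Python scripts to look and compute and a tool call to move; the robot and the scene stay as the last step left them, time stands still between calls to the robot, and variables do not carry over. Pictures are saved under pics/ and viewed, at most 10 in all, crops included, and the job is handed in when it is done.

Besides the shell and the picture viewer there is one more tool, called after "Request:" by a JSON object that holds its "op" and its "data". drive_tool: Moves the arm, as the interface text tells. Its arguments: {"type":"object","properties":{"increments":{"type":"array"},"squeeze":{"type":"number"}},"required":["increments"]}

```bash
mkdir -p pics
cat > h.py <<'E'
import numpy as np, cv2
from plant import r, capture, camera_model, job
def rays(name,px):
    m=camera_model(name);K=np.array(m["camera_matrix"]);R=cv2.Rodrigues(np.array(m["rvec"],float))[0];t=np.array(m["tvec"],float).ravel()
    # model: distorted = u(1+k1 r^2), same as OpenCV k1
    u=cv2.undistortPoints(np.array(px,float).reshape(-1,1,2),K,np.array([m["k1"],0,0,0.])).reshape(-1,2)
    d=np.c_[u,np.ones(len(u))]@R
    return -R.T@t,d
def plane(name,px,z):
    c,d=rays(name,px); return c+d*((z-c[2])/d[:,2])[:,None]
def tri(p1,p2,n1="side",n2="top"):
    c1,d1=rays(n1,[p1]);c2,d2=rays(n2,[p2]);d1=d1[0];d2=d2[0]
    s=np.linalg.lstsq(np.c_[d1,-d2],c2-c1,rcond=None)[0]
    a=c1+s[0]*d1;b=c2+s[1]*d2
    return (a+b)/2,np.linalg.norm(a-b)
def save(name,f):
    im=capture(name);cv2.imwrite("pics/"+f,im[:,:,::-1]);return im
E
python3 - <<'E'
from h import *
for n in("side","top"):
    save(n,n+"0.png"); print(n,camera_model(n), rays(n,[[320,240]])[0])
print(r.get_state())
E
```

```text
side {'camera_matrix': array([[620.86031864,   0.        , 313.55277113],
       [  0.        , 620.86031864, 242.93027449],
       [  0.        ,   0.        ,   1.        ]]), 'k1': -0.05222628566434287, 'rvec': array([ 0.83249752, -2.33091517,  1.29307525]), 'tvec': array([0.38954157, 0.24476212, 0.77182943])} [-0.04872638  0.64887919  0.61963969]
top {'camera_matrix': array([[460.60497095,   0.        , 319.80328104],
       [  0.        , 460.60497095, 246.04160971],
       [  0.        ,   0.        ,   1.        ]]), 'k1': -0.015953921567354343, 'rvec': array([ 2.14395506, -2.16397169,  0.11671965]), 'tvec': array([0.01050597, 0.50133157, 0.92844434])} [ 0.3865895  -0.00487377  0.98182352]
{'time_s': 0.1, 'joints': array([-5.41386151e+01,  2.05861060e+01,  6.39897967e-01, -1.64098476e-02,
       -7.01379769e+01, -1.65066085e+01]), 'qd': array([-0.05332086, -0.0247864 ,  0.11611392,  0.11856712,  0.02884508,
        0.00594226]), 'joint_torque': array([-7.41786589e-04, -5.84165204e+01,  2.93756765e+01,  7.01547503e+00,
        1.02068853e-02, -7.44556382e-05]), 'tcp_pos': array([ 0.22352945, -0.63646441,  0.23674103]), 'eef_rot': array([ 1.79914901e+02, -9.12957485e-03, -1.60650804e+02]), 'contact_force': array([ 0.36141714,  0.55661126, -1.37735763]), 'moment': array([-0.00844997,  0.03962877,  0.01612207]), 'gripper_force': 0.0, 'gripper_width': 0.08778035060405985}
```

View pics/side0.png

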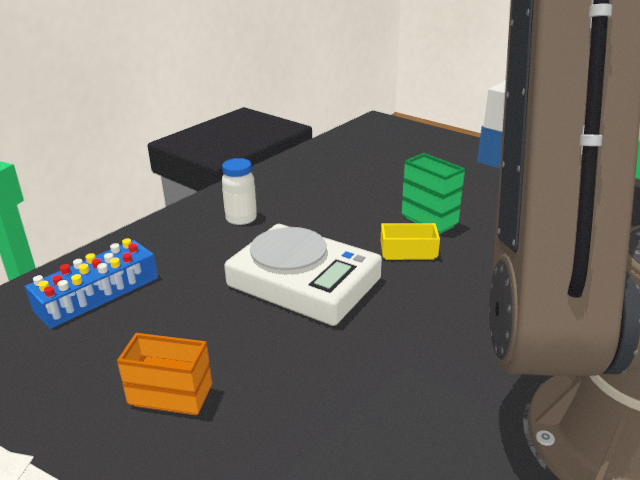

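View pics/top0.png

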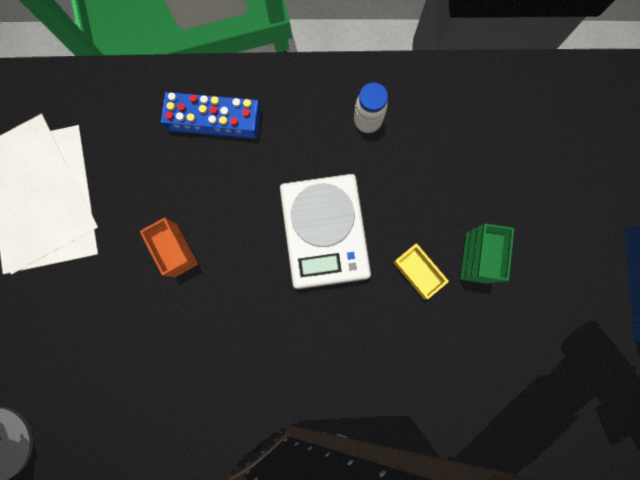

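Side view: green pile at about (433,190), pan at (288,248), yellow look-alike at (410,242), orange pile at (165,373). Top view: green pile's rim spans about (485,224) to (508,283), pan at (323,215), yellow at (421,271), orange at (168,248). Next I'll view enlarged crops to find the corners.

Run:
```python
from h import *
s=cv2.imread("pics/side0.png");t=cv2.imread("pics/top0.png")
a=cv2.resize(s[140:240,390:480],None,fx=4,fy=4,interpolation=cv2.INTER_CUBIC)
b=cv2.resize(t[205:305,450:540],None,fx=4,fy=4,interpolation=cv2.INTER_CUBIC)
c=np.hstack([a,b]);cv2.imwrite("pics/crop.png",cv2.convertScaleAbs(c,alpha=1.6))
# pan: grey, not white, not black
for n,im,(x0,y0,x1,y1) in(("side",s,(240,220,335,280)),("top",t,(285,178,360,252))):
    sub=im[y0:y1,x0:x1];print(n,sub[(y1-y0)//2,(x1-x0)//2],sub[:, (x1-x0)//2,1][::4])
```

```text
side [198 198 197] [ 69  67 200 201 201 201 200 199 198 201 201 199 161 183 243]
top [207 206 206] [172 240 205 204 205 208 207 207 205 206 203 209 208 208 208 207 205 170
 248]
```

View pics/crop.png

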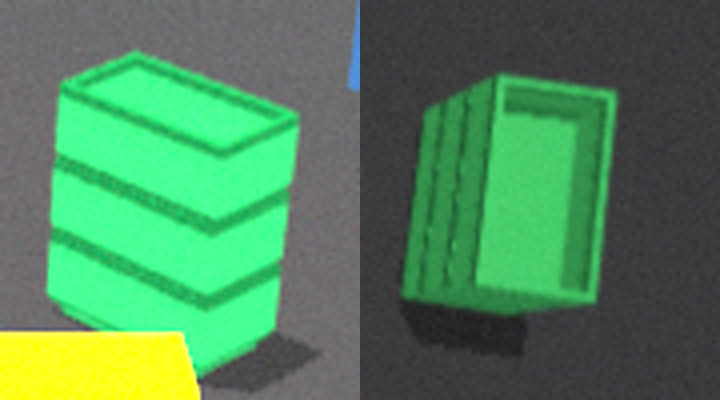

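The crop shows the top tray's rim. Its corners in the crop are (62,83), (137,52), (298,117), (223,154) from the side, and (497,74), (617,90), (596,302), (475,286) from the top. I'll triangulate these and fit ellipses to the pan.

Run:
```python
from h import *
S=np.array([(62,83),(137,52),(298,117),(223,154)])/4+[390-.375,140-.375]
T=np.array([(137,74),(257,90),(236,302),(115,286)])/4+[450-.375,205-.375]
P=[]
for a,b in zip(S,T):
    p,e=tri(a,b);P.append(p);print(p.round(4),round(e,4))
P=np.array(P);print("rim c",P.mean(0))
for n,q in(("side",S),("top",T)):
    g=plane(n,q,.126);L=(g[0]+g[1]-g[2]-g[3])/2;print(n,g.mean(0),np.linalg.norm(L),np.linalg.norm(g[0]-g[1]),"yaw",np.degrees(np.arctan2(L[1],L[0])))
s=cv2.imread("pics/side0.png");t=cv2.imread("pics/top0.png")
C=[]
for n,im,(cx,cy),hi in(("side",s,(288,247),218),("top",t,(323,215),222)):
    g=cv2.GaussianBlur(cv2.cvtColor(im,cv2.COLOR_BGR2GRAY),(3,3),0)
    m=((g>185)&(g<hi)).astype(np.uint8);m=cv2.morphologyEx(m,cv2.MORPH_OPEN,np.ones((5,5)))
    k,l=cv2.connectedComponents(m);m=(l==l[cy,cx]).astype(np.uint8)
    c=max(cv2.findContours(m,0,cv2.CHAIN_APPROX_NONE)[0],key=cv2.contourArea)
    h=cv2.convexHull(c)[:,0];g3=plane(n,h,.068)
    (x,y),rad=cv2.minEnclosingCircle(g3[:,:2].astype(np.float32));e=cv2.fitEllipse(c)
    print(n,"circle on plane",x,y,rad,e);C.append(e[0])
print(tri(*C))
st=r.get_state();print(st["tcp_pos"],st["eef_rot"])
# yellow/orange approx
print(plane("top",[[421,271],[168,248]],[.046]))
```

```text
[ 0.5296 -0.3043  0.1258] 0.0014
[ 0.5216 -0.3606  0.1249] 0.0013
[ 0.4232 -0.3451  0.1232] 0.0006
[ 0.4313 -0.2894  0.1226] 0.001
rim c [ 0.47640897 -0.32485139  0.12411658]
side [ 0.47440956 -0.32124733  0.126     ] 0.10173359109316127 0.05511496721427079 yaw -11.59951832402785
top [ 0.47640265 -0.32407388  0.126     ] 0.10043722454194748 0.056501148012822223 yaw -8.821458226514991
side circle on plane 0.5615965127944946 0.0021467318292707205 0.06533172726631165 ((287.5069580078125, 247.0338592529297), (38.268009185791016, 75.22737121582031), 87.73677062988281)
top circle on plane 0.5604895353317261 1.19474379971507e-05 0.06544475257396698 ((322.23248291015625, 214.40048217773438), (61.136253356933594, 63.72394943237305), 77.87139129638672)
(array([5.62139477e-01, 4.46576670e-04, 6.53035201e-02]), np.float64(0.0015036387594183072))
[ 0.22352945 -0.63646441  0.23674103] [ 1.79914901e+02 -9.12957485e-03 -1.60650804e+02]
[[ 0.44641915 -0.19927636  0.046     ]
 [ 0.49857423  0.31804846  0.046     ]]
```

Request:
{"op": "drive_tool", "data": {"increments": [[[1, -0.32, 0.2, 0, 0], [1, -0.64, 0.4, 0, 0], [1, -0.95, 0.59, 0, 0], [1, -0.95, 0.59, 0, 0]]], "squeeze": 12}}

```text
time_s: 0.6
tcp_pos: [0.3093, -0.5303, 0.2376]
eef_rot: [180.0, 0.0, -160.5]
contact_force: [0.5, -0.2, 0.4]
gripper_width: 0.0878
gripper_force: 0.0
```

Request:
{"op": "drive_tool", "data": {"increments": [[[1, -0.32, 0.2, 0, 0.027], [1, -0.64, 0.4, 0, 0.053], [1, -0.95, 0.59, 0, 0.079], [1, -0.95, 0.59, 0, 0.079], [1, -0.95, 0.59, 0, 0.079]]]}}

```text
time_s: 1.23
tcp_pos: [0.3916, -0.428, 0.2374]
eef_rot: [180.0, -0.0, 171.0]
contact_force: [-2.0, -0.1, -0.3]
gripper_width: 0.0878
gripper_force: 0.0
```

```bash
cat >> h.py <<'E'
def go(x,y,z,yaw):
    st=r.get_state();p=st["tcp_pos"];w=np.radians(st["eef_rot"][2])
    d=np.array([x,y,z])-p;c,s=np.cos(w),np.sin(w)
    dy=(yaw-st["eef_rot"][2]+180)%360-180
    print("t",st["time_s"],p.round(4),st["eef_rot"].round(2),"-> norm",(np.array([c*d[0]+s*d[1],s*d[0]-c*d[1],-d[2]])/.12).round(3),"turn",round(-dy/360,4))
E
python3 -c "
from h import *
go(.476,-.3235,.2,171)"
```

```text
t 1.225 [ 0.3916 -0.428   0.2374] [ 1.8000e+02 -3.0000e-02  1.7102e+02] -> norm [-0.559  0.97   0.311] turn 0.0
```

Request:
{"op": "drive_tool", "data": {"increments": [[[1, -0.19, 0.32, 0, 0], [1, -0.38, 0.65, 0, 0], [1, -0.56, 0.97, 0.1, 0], [1, -0.56, 0.97, 0.3, 0], [1, -0.56, 0.97, 0.3, 0]]]}}

```text
time_s: 1.85
tcp_pos: [0.4752, -0.3236, 0.1997]
eef_rot: [180.0, -0.2, 170.9]
contact_force: [1.1, -0.3, -0.4]
gripper_width: 0.0875
gripper_force: 0.0
```

Run:
```python
from h import *
go(.476,-.3235,.104,171)
s=save("side","side1.png");t=save("top","top1.png")
a=cv2.resize(s[60:240,370:520],None,fx=2.5,fy=2.5);b=cv2.resize(t[180:330,420:570],None,fx=2.5,fy=3)
cv2.imwrite("pics/crop1.png",cv2.convertScaleAbs(np.hstack([a,b])[:,:,::-1],alpha=1.5))
```

```text
t 1.85 [ 0.4752 -0.3236  0.1997] [179.96  -0.23 170.92] -> norm [-0.007  0.002  0.798] turn -0.0002
```

View pics/crop1.png

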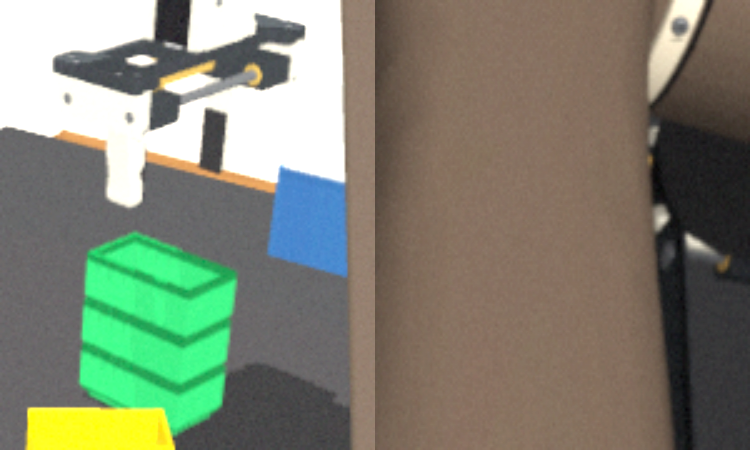

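The crop shows the jaws above the green pile. The near fingertip is at crop (125,205), which is full (420,142), and the far one is at (213,172), which is full (455,129). The top camera's view is blocked by the arm. I'll check that the fingers straddle the tray.

```bash
python3 -c "
from h import *
P=plane('side',[[420,142],[455,129]],.189);print(P,P.mean(0))
S=np.array([(62,83),(137,52),(298,117),(223,154)])/4+[390-.375,140-.375]
print(plane('side',S,.126).mean(0))
"
```

```text
[[ 0.47755899 -0.26691341  0.189     ]
 [ 0.45918089 -0.36173517  0.189     ]] [ 0.46836994 -0.31432429  0.189     ]
[ 0.47440956 -0.32124733  0.126     ]
```

Request:
{"op": "drive_tool", "data": {"increments": [[[1, 0, 0, 0.25, 0], [1, 0, 0, 0.5, 0], [1, 0, 0, 0.7, 0], [1, 0, 0, 0.8, 0], [1, 0, 0, 0.8, 0]]]}}

```text
time_s: 2.58
tcp_pos: [0.4764, -0.324, 0.1057]
eef_rot: [-180.0, -0.0, 170.9]
contact_force: [0.3, -0.2, 0.1]
gripper_width: 0.0877
gripper_force: 0.0
```

Request:
{"op": "drive_tool", "data": {"increments": [[[0.5, 0, 0, 0, 0], [0.2, 0, 0, 0, 0], [0, 0, 0, 0, 0], [-0.2, 0, 0, 0, 0], [-0.2, 0, 0, 0, 0]]], "squeeze": 12}}

```text
time_s: 3.2
tcp_pos: [0.4768, -0.3235, 0.1059]
eef_rot: [-180.0, 0.0, 170.9]
contact_force: [-0.0, 0.1, 2.8]
gripper_width: 0.056
gripper_force: 12.0
```

Request:
{"op": "drive_tool", "data": {"increments": [[[-0.5, 0, 0, 0, 0], [-0.5, 0, 0, 0, 0], [-0.5, 0, 0, 0, 0]]]}}

```text
time_s: 3.58
tcp_pos: [0.4768, -0.3235, 0.1059]
eef_rot: [-180.0, 0.0, 170.9]
contact_force: [-0.4, -0.0, 5.2]
gripper_width: 0.0559
gripper_force: 12.0
```

Request:
{"op": "drive_tool", "data": {"increments": [[[-0.5, 0, 0, -0.08, 0], [-0.5, 0, 0, -0.16, 0], [-0.5, 0, 0, -0.25, 0], [-0.5, 0, 0, -0.35, 0], [-0.5, 0, 0, -0.35, 0]]]}}

```text
time_s: 4.2
tcp_pos: [0.4773, -0.3236, 0.149]
eef_rot: [-180.0, 0.1, 170.9]
contact_force: [-0.1, -0.2, -1.7]
gripper_width: 0.056
gripper_force: 12.0
```

Run:
```python
from h import *
go(.561,.001,.19,171)
print(r.get_state()["gripper_width"],r.get_state()["contact_force"])
s=save("side","side2.png")
cv2.imwrite("pics/crop2.png",cv2.resize(s[60:250,360:510],None,fx=3,fy=3)[:,:,::-1])
```

```text
t 4.2 [ 0.4773 -0.3236  0.149 ] [-1.7998e+02  1.4000e-01  1.7092e+02] -> norm [-0.262  2.781 -0.342] turn -0.0002
0.056014589688049274 [-0.1192346  -0.23861071 -1.70399237]
```

View pics/crop2.png

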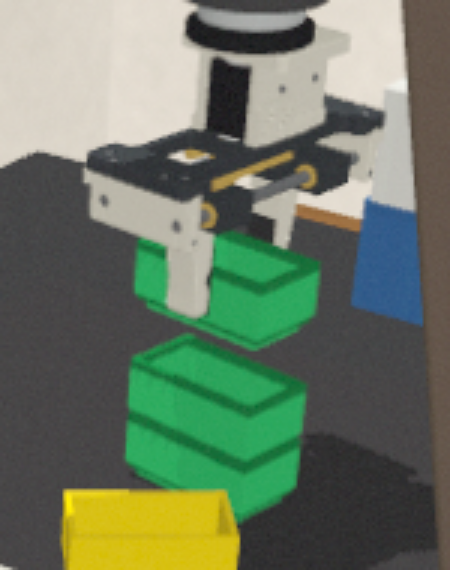

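The top tray hangs level in the jaws and the two lower trays stay put at crop (215,430). Carrying it over.

Request:
{"op": "drive_tool", "data": {"increments": [[[-0.5, 0, 0.05, -0.15, 0], [-0.5, -0.02, 0.25, -0.3, 0], [-0.5, -0.04, 0.5, -0.35, 0], [-0.5, -0.06, 0.75, -0.35, 0], [-0.5, -0.09, 1.0, -0.35, 0]]]}}

```text
time_s: 4.88
tcp_pos: [0.506, -0.2056, 0.1892]
eef_rot: [180.0, -0.0, 170.9]
contact_force: [-0.0, 0.1, -1.7]
gripper_width: 0.0562
gripper_force: 12.0
```

Request:
{"op": "drive_tool", "data": {"increments": [[[-0.5, -0.02, 0.25, 0, 0], [-0.5, -0.04, 0.5, 0, 0], [-0.5, -0.06, 0.75, 0, 0], [-0.5, -0.09, 1.0, 0, 0]]]}}

```text
time_s: 5.38
tcp_pos: [0.5356, -0.0887, 0.1891]
eef_rot: [-180.0, -0.0, 170.9]
contact_force: [0.7, -0.5, -1.1]
gripper_width: 0.0562
gripper_force: 12.0
```

Request:
{"op": "drive_tool", "data": {"increments": [[[-0.5, -0.03, 0.25, 0, 0], [-0.5, -0.06, 0.5, 0, 0], [-0.5, -0.08, 0.68, 0, 0], [-0.5, -0.08, 0.78, 0, 0], [-0.5, -0.08, 0.78, 0, 0]]]}}

```text
time_s: 6.0
tcp_pos: [0.5599, 0.0015, 0.1893]
eef_rot: [-180.0, -0.0, 171.0]
contact_force: [0.2, -1.3, -0.0]
gripper_width: 0.0559
gripper_force: 12.0
```

Run:
```python
from h import *
go(.561,.001,.12,171)
s=save("side","side3.png");t=save("top","top3.png")
a=cv2.resize(s[120:320,210:400],None,fx=2,fy=2);b=cv2.resize(t[150:350,230:420],None,fx=2,fy=2)
cv2.imwrite("pics/crop3.png",np.hstack([a,b])[:,:,::-1])
```

```text
t 6.0 [0.5599 0.0015 0.1893] [-1.7999e+02 -3.0000e-02  1.7096e+02] -> norm [-0.009 -0.003  0.578] turn -0.0001
```

View pics/crop3.png

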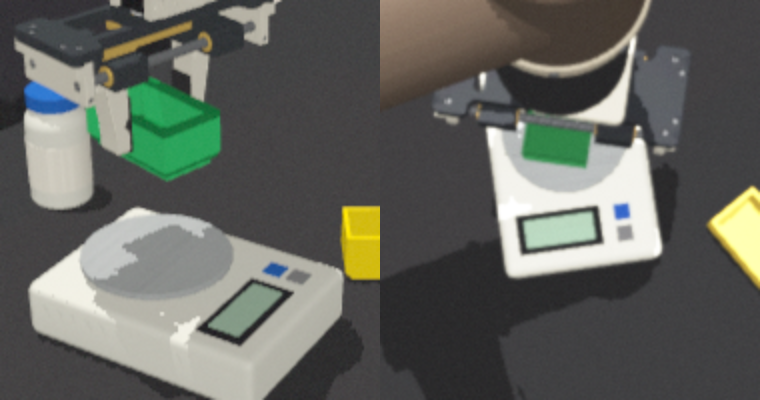

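The tray hangs over the pan, jar clear behind: side crop pan at (157,255), tray's right rim corner (219,122). Lowering to just above the pan, then a check.

Request:
{"op": "drive_tool", "data": {"increments": [[[-0.5, -0.01, 0, 0.2, 0], [-0.5, -0.01, 0, 0.4, 0], [-0.5, -0.01, 0, 0.55, 0], [-0.5, -0.01, 0, 0.66, 0], [-0.5, -0.01, 0, 0.71, 0]]]}}

```text
time_s: 6.72
tcp_pos: [0.561, 0.0004, 0.1038]
eef_rot: [-180.0, -0.0, 170.9]
contact_force: [-0.4, -0.3, -0.6]
gripper_width: 0.0557
gripper_force: 12.0
```

Run:
```python
from h import *
go(.561,.001,.0939,171)
s=save("side","side4.png");t=save("top","top4.png")
a=cv2.resize(s[170:290,230:350],None,fx=4,fy=4)
cv2.imwrite("pics/crop4.png",a[:,:,::-1])
```

```text
t 6.725 [5.610e-01 4.000e-04 1.038e-01] [-1.7998e+02 -3.0000e-02  1.7088e+02] -> norm [0.001 0.005 0.083] turn -0.0003
```

View pics/crop4.png

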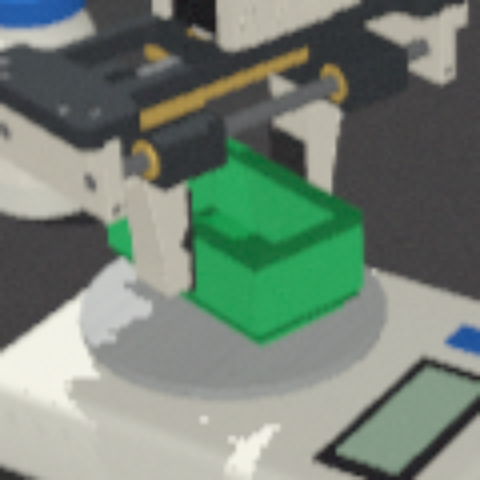

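The tray sits just above the pan. Its rim corners are at crop (362,215) and (258,268), and the left one at about (110,225). I'll check its centre from these.

```bash
python3 -c "
from h import *
q=np.array([(362,215),(258,268),(110,225)])/4+[230-.375,170-.375]
g=plane('side',q,.124);print(g, np.linalg.norm(g[0]-g[1]))
w=np.radians(-9);print('centre',(g[0]+g[1])/2+.05*np.array([np.cos(w),np.sin(w),0]))
"
```

```text
[[ 0.50489734 -0.01657011  0.124     ]
 [ 0.51042508  0.04029606  0.124     ]
 [ 0.57920659  0.05190033  0.124     ]] 0.057134198844447016
centre [0.55704563 0.00404125 0.124     ]
```

Request:
{"op": "drive_tool", "data": {"increments": [[[-0.5, 0, 0, 0.025, 0], [-0.5, 0, 0, 0.045, 0], [-0.5, 0, 0, 0.06, 0], [-0.5, 0, 0, 0.07, 0], [-0.5, 0, 0, 0.07, 0]]]}}

```text
time_s: 7.45
tcp_pos: [0.5612, 0.0009, 0.0959]
eef_rot: [-180.0, -0.0, 170.9]
contact_force: [-0.9, -0.2, -1.2]
gripper_width: 0.0557
gripper_force: 12.0
```

Centre is within about 5 mm of the pan's. I'll lower in small steps until contact.

Request:
{"op": "drive_tool", "data": {"increments": [[[-0.5, 0, 0, 0.004, 0], [-0.5, 0, 0, 0.008, 0], [-0.5, 0, 0, 0.012, 0], [-0.5, 0, 0, 0.012, 0], [-0.5, 0, 0, 0.012, 0]]]}}

```text
time_s: 8.07
tcp_pos: [0.5613, 0.001, 0.0945]
eef_rot: [180.0, -0.0, 170.9]
contact_force: [0.3, 0.2, -0.8]
gripper_width: 0.0561
gripper_force: 12.0
```

Request:
{"op": "drive_tool", "data": {"increments": [[[-0.5, 0, 0, 0.004, 0], [-0.5, 0, 0, 0.008, 0], [-0.5, 0, 0, 0.01, 0], [-0.5, 0, 0, 0.01, 0], [-0.5, 0, 0, 0.01, 0]]]}}

```text
time_s: 8.7
tcp_pos: [0.5613, 0.0009, 0.0938]
eef_rot: [180.0, 0.0, 170.9]
contact_force: [-1.9, -0.5, 6.5]
gripper_width: 0.0559
gripper_force: 12.0
```

Contact is made at 6.5 N. Releasing gradually.

Request:
{"op": "drive_tool", "data": {"increments": [[[0.3, 0, 0, -0.002, 0], [0.4, 0, 0, -0.002, 0], [0.6, 0, 0, -0.002, 0], [1, 0, 0, -0.002, 0], [1, 0, 0, -0.002, 0]]]}}

```text
time_s: 9.32
tcp_pos: [0.5613, 0.001, 0.0935]
eef_rot: [-180.0, -0.0, 170.9]
contact_force: [0.2, 0.8, 0.5]
gripper_width: 0.0843
gripper_force: 0.0
```

Request:
{"op": "drive_tool", "data": {"increments": [[[1, 0, 0, 0, 0], [1, 0, 0, -0.2, 0], [1, 0, 0, -0.5, 0], [1, 0, 0, -0.9, 0], [1, 0, 0, -0.9, 0]]]}}

```text
time_s: 9.95
tcp_pos: [0.5635, 0.0014, 0.2058]
eef_rot: [179.8, 0.4, 170.9]
contact_force: [-0.9, 1.3, 0.0]
gripper_width: 0.0877
gripper_force: 0.0
```

Run:
```python
from h import *
print(r.get_state()["contact_force"])
s=save("side","side5.png");t=save("top","top5.png")
cv2.imwrite("pics/s5.png",cv2.resize(s[120:420,100:500],None,fx=2,fy=2)[:,:,::-1])
```

```text
[-0.91519077  1.29668308  0.02724037]
```

View pics/s5.png

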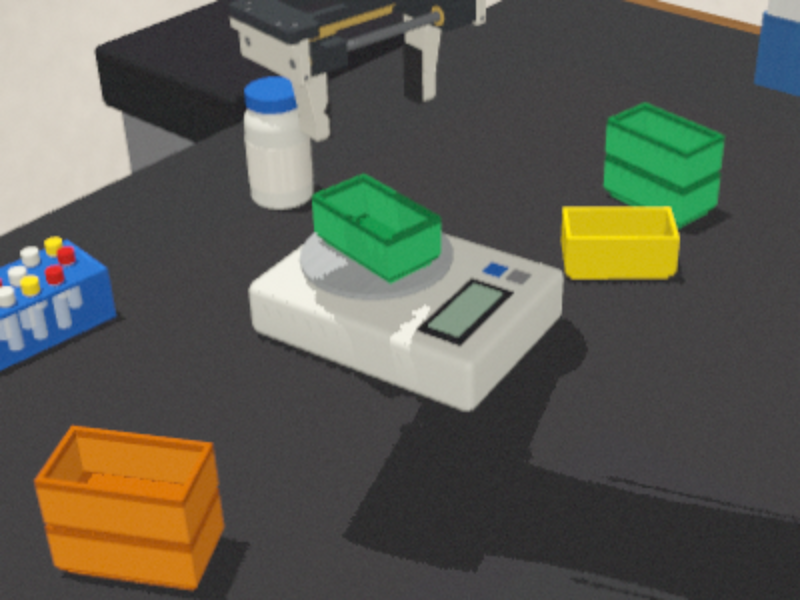

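The tray stands upright on the pan, with rim corners at crop (314,200), (365,176), (440,228) and (389,252). The other piles are undisturbed and the gripper is clear. I'll hand in once the centre checks out.

```bash
python3 -c "
from h import *
q=np.array([(314,200),(365,176),(440,228),(389,252)])/2+[99.75,119.75]
c=plane('side',q,.114).mean(0);e=np.hypot(c[0]-.561,c[1]-.001);print(c,e)
if e<.012: print(job.close_job())
"
```

```text
[0.55175066 0.0096344  0.114     ] 0.012653193122939305
```

That's borderline, and the y offset contradicts the jaw position, so my corner picks were probably off. I'll measure with a colour mask.

Run:
```python
from h import *
s=cv2.imread("pics/side5.png");t=cv2.imread("pics/top5.png")
a=cv2.resize(s[195:275,245:335],None,fx=4.4,fy=5,interpolation=cv2.INTER_CUBIC)
b=cv2.resize(t[165:265,275:375],None,fx=4,fy=4,interpolation=cv2.INTER_CUBIC)
cv2.imwrite("pics/c5.png",np.hstack([a,b]))
m=cv2.inRange(cv2.cvtColor(s,cv2.COLOR_BGR2HSV),(60,120,50),(85,255,255));m[:,:245]=0;m[:,335:]=0
c=max(cv2.findContours(m,0,2)[0],key=cv2.contourArea);print(cv2.boundingRect(c),cv2.approxPolyDP(c,2.5,True)[:,0].tolist())
```

```text
(256, 207, 65, 55) [[256, 218], [257, 235], [295, 261], [319, 247], [319, 228], [283, 207]]
```

View pics/c5.png

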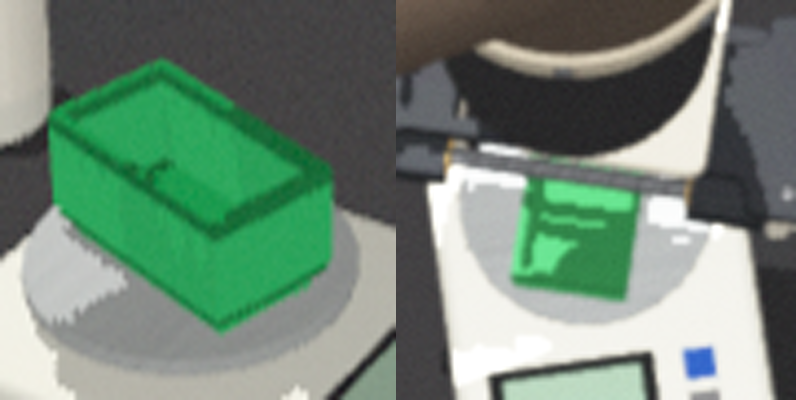

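The enlarged view gives the rim corners as (50,125), (161,60), (330,172) and (213,238) from the side, so my front corner pick had been too low. The tray's near-end corners are at (512,282) and (628,300) from the top.

```bash
python3 -c "
from h import *
q=np.array([(50,125),(161,60),(330,172),(213,238)])/[4.4,5]+[245-.4,195-.4]
c=plane('side',q,.114).mean(0)
g=plane('top',np.array([(116,282),(232,300)])/4+[275-.4,165-.4],.114);w=np.radians(-9)
d=g.mean(0)+.05*np.array([np.cos(w),np.sin(w),0]);print(c,d)
e=np.hypot(*(((c+d)/2)[:2]-[.561,.001]));print(e)
if e<.012: print(job.close_job())
"
```

```text
[0.55770372 0.00472794 0.114     ] [5.57368310e-01 2.05737757e-04 1.14000000e-01]
0.0037617550917238255
the job is handed in; nothing more can be done
None
```

The top green tray is standing upright on the balance pan, about 4 mm from its centre by the last camera measurement, and released; the other trays look undisturbed, and the job is handed in (no verdict was returned).

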